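Load, lock and set the deburring tumbler

TASK

Get the tumbler ready for a deburring run: sort the loose hardware on the bench, every hex nut into the tumbler's drum and every bolt into the small grey bin. When the nuts are in, put the cap on the drum, press it down against its spring and turn it clockwise a quarter until it clicks home at the closed mark. Then nudge the stiff speed slide up to the brass mark without running past it; leave the mark and the other things on the bench where they are.

Things in the scene. Friction and masses are not known exactly. Their poses are not given: they have to be found in the camera images.
- drum: Upright open steel drum, 120 mm across, fixed on the left end of the grey tumbler machine (base plate 170 mm along x, 280 mm along y; it stands at varying places and yaws). Origin on the drum's axis at its underside, 12 mm above the bench; z up, x = line of the closed marks (a single rib outside at +x and at -x). Inner floor 12 mm above the origin; flange top at 76 mm, ring top at 90 mm.
- drum_mouth (a point): Centre of the drum's mouth, level with the flange top, axes as the drum. The flange has a round opening 66 mm across and two opposite notches for the cap's lugs, 85 degrees (1.484 rad) counter-clockwise from the drum's +x and -x seen from above (open marks: double ribs outside). Flange 8 mm thick; from the notches the lugs run under it clockwise to pockets at +x and -x.
- seal_ring (a joint): How far the black sprung ring round the mouth (92 mm inside, 112 mm outside diameter, top 14 mm above the flange when free) is pressed down, m: 0 free, 0.014 fully down. Spring 1000 N/m. With the cap just laid on about 0.002; at 0.010 or more (10 to 14 N) the cap's lugs pass under the flange; locked home it stands at about 0.006.
- cap: Loose aluminium bayonet cap, 0.10 to 0.17 kg, standing on the bench at the start. Origin on its axis at the underside of its foot, z up. Disc 112 mm across, underside 26 mm up; below it a neck 59 mm across with tapered foot and two lugs along +x and -x (in line with the grip bar), 13 mm wide, 84 mm tip to tip, top 14 mm up; they have 3 mm play in the notches. Same shape after a half turn.
- cap_grip (a point): Centre of the cap's black grip bar (60 mm along x, 14 mm along y, from 16 mm below to 14 mm above this point), 50 mm above the cap's origin. Heights above the drum's origin: laid on with the bar at the open marks 112 mm; free to turn at 104 mm or lower (lowest 100); turn 85 degrees clockwise from above (stop 3 degrees on), let go: the spring lifts it to 108 mm, locked, bar along drum x.
- bin: Small open grey plastic bin, fixed, 96 mm along x, 110 mm along y, 42 mm high, walls and floor 3 mm; for the bolts. Origin under its centre, z up.
- speed_slide (a joint): Travel of the stiff speed slide along the machine's x axis (away from the robot), m, 0 to 0.10; starts at 0 to 0.02. It stays where it is left; friction about 5 N, more when moved fast.
- slide_tab (a point): Centre of the black tab of the speed slide on the grey control panel at the machine's right end: 16 mm along x, 22 mm along y, 28 mm high, top 14 mm above this point, panel 17 mm below it. x is the direction in which it is to be moved.
- mark (a point): Tip of the small brass mark beside the slide's track (3 mm wide, about 24 mm to the right of the track, 14 mm below the tab's centre). Its x axis is parallel to the slide's; the slide is set when the tab's centre is level with it along x. The mark itself must stay put.
- nut_a_c (a point): A plain steel hex nut, 19 mm across flats (x), 22 mm across corners (y), 9 mm high, lying flat on the bench; this point is its centre. May be absent.
- nut_b_c (a point): A plain steel hex nut, 19 mm across flats (x), 22 mm across corners (y), 9 mm high, lying flat on the bench; this point is its centre. May be absent.
- nut_c_c (a point): A plain steel hex nut, 19 mm across flats (x), 22 mm across corners (y), 9 mm high, lying flat on the bench; this point is its centre. May be absent.
- bolt_a_c (a point): A plain steel hex bolt, 37 mm long, standing on its hexagon head (17 by 19 mm, about 7 mm high), shank about 10 mm thick pointing up z; this point is half-way up. May be absent.
- bolt_b_c (a point): A plain steel hex bolt, 37 mm long, standing on its hexagon head (17 by 19 mm, about 7 mm high), shank about 10 mm thick pointing up z; this point is half-way up. May be absent.
- bolt_c_c (a point): A plain steel hex bolt, 37 mm long, standing on its hexagon head (17 by 19 mm, about 7 mm high), shank about 10 mm thick pointing up z; this point is half-way up. May be absent.
- tape_measure: Yellow tape measure, 43 x 79 x 66 mm, bystander; origin under its centre.
- jar: Closed glass jar, 56 mm across, 90 mm high, bystander; origin under its centre.
- spanner: Combination spanner 210 mm long, bystander; origin under its centre.
Things that resemble listed ones, but are neither listed nor needed, are in the scene too. There is more than one size of the cap; the job needs the larger.

How it is judged:
By the outcome, as a careful person would: the job done as asked, in the order asked, and still so for the second after the job is handed in, with the robot touching nothing.
Of nut_a, nut_b, nut_c only 2 to 3 are there at a start; the rules pass over those that are not, and their reading is None.
Of bolt_a, bolt_b, bolt_c only 2 to 3 are there at a start; the rules pass over those that are not, and their reading is None.
At some moment in a run one of nut_a, nut_b, nut_c, cap may be knocked a few centimetres aside while the robot is not near it.
Once in a run the grip may slacken for a moment while it holds something.
It also fails if it takes over 210 s, if anything falls off the work surface, if the arm or the gripper's body presses on something with over 40 N, if the wrist force passes 120 N, or if a joint passes its speed limit or range.

ROBOT

A 6-joint arm with a two-finger parallel gripper is mounted at the origin on a cart in front of the work surface, level with it; the furniture and walls round the work are solid. World frame = base frame: x ahead of the robot, y to its left, z up, the work surface at z = 0. Lengths are in m, angles in rad, forces in N, time in s.
With the tool pointing down it reaches from about 0.375 to 0.975 m from the base axis. Payload 3.8 kg.
Tool frame: the origin (TCP) lies midway between the tips of the shut fingers; the grasp point (between the pads) lies 19 mm behind it; z points along the fingers, y is the line along which they close (so a half turn about z gives the same grasp; the last joint's range is limited). The gripper opens to 88 mm and grips with 3 to 60 N. Pads are 18 mm wide; open, the fingers measure 123 mm over their backs; the gripper's body (75 mm by 187 mm) begins 45 mm behind the grasp point.
Start: joints at [-1.171, 0.264, 1.604, -0, 1.274, -0.037], TCP at [0.286, -0.612, 0.239] pointing down, gripper open.
Joint ranges: [-2.63, 2.63], [-0.94, 2.18], [0.31, 2.57], [-1.31, 4.45], [0, 2.66], [-2.55, 2.55]. Speed limits (rad/s): [2.57, 2.57, 3.14, 3.14, 3.14, 3.14].

INTERFACE

Orientations are given as a rotation vector (axis times angle).
In Python, from cell import manip, inverse_kinematics, cams, order gives the robot as it stands. Calls block until the motion is done:
- manip.move_pose(position, orientation): joint-space move of the TCP to a pose.
- manip.move_linear(position, rate=0.15, rot=None): straight line of the TCP; rot=None keeps the orientation; rate is the mean speed in m/s.
- manip.set_joints(angles): joint-space move.
- manip.set_gripper(opening, force=None): finger opening in m; force is the grip in N (None keeps the last); returns when the fingers have stopped.
- manip.dwell(seconds).
- inverse_kinematics(position, orientation): joint angles nearest the present ones, or None.
- manip.state(): the state.
- cams.capture(name): name is "scene" or "top"; returns a dict with "image" (384x512x3 uint8, blue, green, red), "z_map" (384x512 float32, m along the optical axis (not along the pixel's ray), 0 where there is no reading), "intrinsics" (3x3 intrinsics, pixels), "k1" (the pictures are not rectified: a ray, as slopes to the right and down, at radius r is drawn at 1 + k1 r^2 times it, then the intrinsics apply), "position" and "orientation" of the camera in the world. Camera axes: x right, y down, z forward; pixel columns grow to the right and rows downward; lengths in m; the calibration is good to about 2 mm. A picture is of the moment at which its call begins.
A pose or a line that the arm cannot do raises manip.IKError and nothing moves.
- order.close_job(): hands the job in; it is judged then, once.
The state is a dict: "clock": time; "joint_pos": joint angles; "joint_velocities": joint speeds; "tau": joint torques, N m; "tool_pos": TCP position; "tcp_rot": TCP orientation; "contact_force": force on the tool from outside, world axes, zero at the start; "moment": the same for the moment, N m; "gripper_width": finger opening in m; "grasp_force": force on a finger pad.
Only numpy, scipy, OpenCV 4.12 (cv2) and the standard library are available. Lean on these libraries where they do the work, as an engineer would, in place of code of your own. Each camera call takes 0.05 s, during which the arm holds its last target. There are 200 camera calls.

## Working session

There is one attempt and no reset: what is moved stays moved. The work goes in short steps, each a Python script; the robot and the scene stay as the last script left them, time stands still between calls to the robot, and variables do not carry over. Pictures are saved under pics/ and viewed, at most 14 in all, crops included, and the job is handed in when it is done.

```bash
ls; mkdir -p pics; cat > h.py <<'E'
import numpy as np, cv2
from cell import manip, inverse_kinematics, cams, order
from scipy.spatial.transform import Rotation as R
def cap(n):
    return cams.capture(n)
def rotm(c):
    o=np.array(c["orientation"]); return o if o.shape==(3,3) else R.from_rotvec(o).as_matrix()
def ray(c,u,v):
    K=np.array(c["intrinsics"]);k=c["k1"]
    d=np.array([(u-K[0,2])/K[0,0],(v-K[1,2])/K[1,1]]);s=d.copy()
    for _ in range(20): s=d/(1+k*(s@s))
    return rotm(c)@np.array([s[0],s[1],1.])
def onplane(c,u,v,z):
    p=np.array(c["position"]);d=ray(c,u,v);return p+d*(z-p[2])/d[2]
def proj(c,P):
    q=rotm(c).T@(np.array(P)-np.array(c["position"]));s=q[:2]/q[2];s=s*(1+c["k1"]*(s@s))
    K=np.array(c["intrinsics"]);return K[0,0]*s[0]+K[0,2],K[1,1]*s[1]+K[1,2]
def cloud(c):
    K=np.array(c["intrinsics"]);z=c["z_map"];h,w=z.shape
    u,v=np.meshgrid(np.arange(w),np.arange(h))
    d=np.stack([(u-K[0,2])/K[0,0],(v-K[1,2])/K[1,1]],-1);s=d.copy()
    for _ in range(20): s=d/(1+c["k1"]*(s**2).sum(-1,keepdims=True))
    q=np.concatenate([s*z[...,None],z[...,None]],-1)
    P=q@rotm(c).T+np.array(c["position"]);P[z==0]=np.nan;return P
def down(yaw):  # tool z down, tool y (closing line) at angle yaw in world
    y=np.array([np.cos(yaw),np.sin(yaw),0]);z=np.array([0,0,-1.]);x=np.cross(y,z)
    return R.from_matrix(np.c_[x,y,z]).as_rotvec()
E
python3 - <<'E'
from h import *
for n in("scene","top"):
    c=cap(n);print(n,c["position"],c["orientation"],c["intrinsics"],c["k1"],c["z_map"].min(),c["z_map"].max())
    cv2.imwrite(f"pics/{n}0.png",cv2.resize(c["image"],(800,600),interpolation=cv2.INTER_CUBIC))
s=manip.state();print(s)
print(R.from_rotvec(s["tcp_rot"]).as_matrix())
E
```

```text
pics
scene [0.12286289 0.9705269  0.90652945] [-0.66768503  2.62805113 -1.17088328] [[490.69581013   0.         255.45016307]
 [  0.         490.69581013 189.37169588]
 [  0.           0.           1.        ]] -0.1361303087483074 0.0 2.8826106
top [0.2691271  0.19559841 1.34944677] [-2.08009617  2.1510091  -0.22683346] [[443.78364399   0.         262.67984701]
 [  0.         443.78364399 186.11741839]
 [  0.           0.           1.        ]] 0.021065781935229178 0.0 2.4717226
{'clock': 0.1, 'joint_pos': array([-1.17092223e+00,  2.64680321e-01,  1.60521013e+00, -3.64427470e-05,
        1.27369498e+00, -3.69143881e-02]), 'joint_velocities': array([ 0.00127517, -0.00070175, -0.00273228,  0.00104087,  0.00018078,
       -0.0001693 ]), 'tau': array([ 2.01742778e-04, -5.03618324e+01, -3.58071971e+01,  7.31495325e-02,
        2.33301299e-02, -4.92922311e-05]), 'tool_pos': array([ 0.2852802 , -0.61105794,  0.23752556]), 'tcp_rot': array([-3.06505814e+00, -6.80257735e-01,  6.18398465e-04]), 'contact_force': array([ 0.32566599, -0.00211466,  0.38494674]), 'moment': array([-0.01229132,  0.01700078, -0.01130937]), 'grasp_force': 0.0, 'gripper_width': 0.08811992922012306}
[[ 9.06110394e-01  4.23040543e-01 -8.07887474e-04]
 [ 4.23041313e-01 -9.06108563e-01  1.82199527e-03]
 [ 3.87441129e-05 -1.99269863e-03 -9.99998014e-01]]
```

View pics/top0.png

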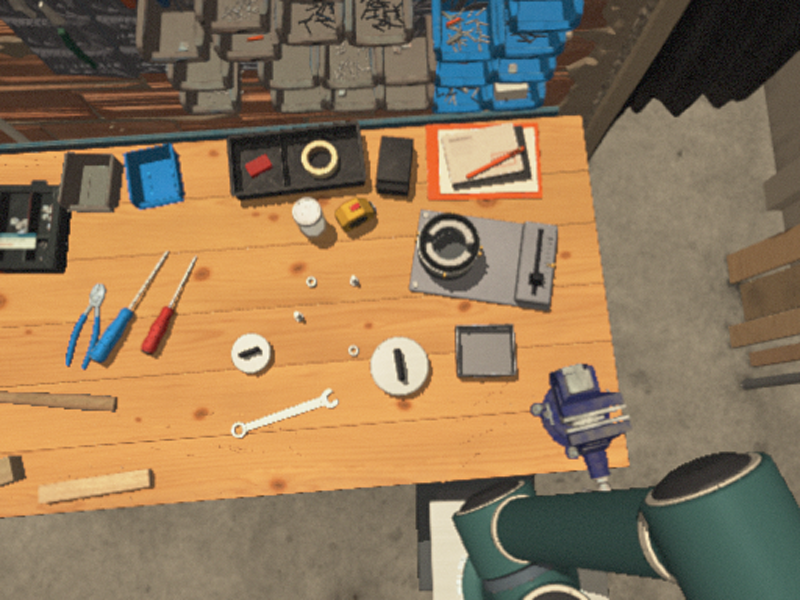

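View pics/scene0.png

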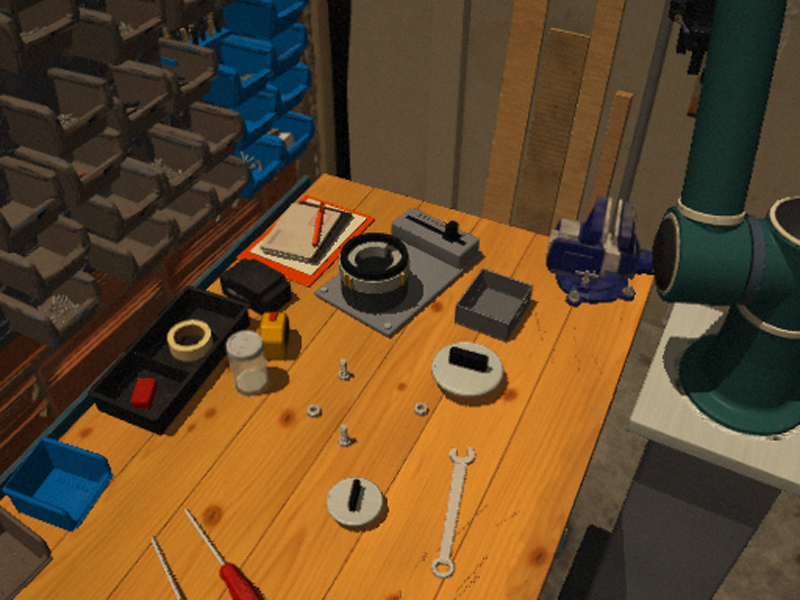

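The top view shows nuts at (311,282) and (353,351), bolts at (355,281) and (299,316), and two caps: a large one at (400,367) and a small one at (251,354). The drum is at (449,247), the grey bin at (486,351), and the slide panel is near (538,265) with the brass mark near (567,254). The blue and grey boxes at the back are lookalikes. I'll enlarge these to confirm.

```bash
python3 - <<'E'
from h import *
t=cap("top");s=cap("scene")
def cr(c,x,y,w,h): return cv2.resize(c["image"][y:y+h,x:x+w],(400,300),interpolation=cv2.INTER_CUBIC)
m=np.vstack([np.hstack([cr(t,260,130,100,75),cr(s,200,125,112,84)]),np.hstack([cr(t,140,165,140,105),cr(s,180,210,150,112)])])
cv2.imwrite("pics/crops1.png",m)
P=cloud(t);Q=cloud(s)
for n,u,v in [("nut",311,282),("nut",353,351),("bolt",355,280),("bolt",299,316),("capL",400,367),("capS",251,354),("drum",449,247),("bin",486,351),("tab",538,278),("jar",308,212)]:
    u,v=u/1.5625,v/1.5625
    print(n,onplane(t,u,v,0.0).round(4),P[int(v),int(u)].round(4))
# bright hardware blobs
hsv=cv2.cvtColor(t["image"],cv2.COLOR_BGR2HSV)
g=((hsv[...,1]<90)&(hsv[...,2]>90)).astype(np.uint8)
n,l,st,ce=cv2.connectedComponentsWithStats(g)
for i in range(1,n):
    u,v=ce[i]
    if st[i,4]>6 and 100<u<400 and 120<v<330: print(ce[i].round(1),st[i].tolist(),onplane(t,u,v,.0).round(3)[:2])
E
```

```text
nut [0.576  0.3783 0.    ] [ 0.5778  0.3786 -0.0013]
nut [0.4353 0.2971 0.    ] [0.4368 0.2996 0.0041]
bolt [0.5772 0.2907 0.    ] [0.5704 0.289  0.0325]
bolt [0.5081 0.4022 0.    ] [0.5041 0.3992 0.027 ]
capL [0.401  0.2064 0.    ] [0.3973 0.2058 0.0641]
capS [0.4362 0.4955 0.    ] [0.4326 0.4879 0.043 ]
drum [0.6391 0.1003 0.    ] [0.6329 0.103  0.0238]
bin [0.4266 0.0376 0.    ] [0.4281 0.0381 0.0041]
tab [ 0.5692 -0.0744  0.    ] [ 0.5546 -0.058   0.0782]
jar [0.7221 0.3837 0.    ] [0.6936 0.3713 0.0912]
[197.3 137.9] [187, 126, 21, 25, 392] [0.715 0.383]
[106.5 130.5] [103, 130, 8, 2, 8] [0.748 0.671]
[317.9 167.5] [262, 134, 95, 62, 2927] [0.606 0.006]
[290.  146.4] [274, 141, 30, 15, 184] [0.677 0.09 ]
[286.6 162.5] [272, 155, 30, 15, 294] [0.625 0.103]
[116.6 179.7] [108, 164, 18, 33, 72] [0.587 0.634]
[287.3 174.6] [285, 174, 6, 2, 7] [0.586 0.103]
[198.9 179.9] [196, 177, 7, 7, 33] [0.578 0.379]
[226.  179.3] [224, 176, 5, 7, 29] [0.577 0.294]
[190.5 202. ] [188, 199, 6, 7, 30] [0.509 0.405]
[299.3 213.8] [292, 208, 31, 23, 66] [0.461 0.072]
[328.4 218.3] [328, 211, 2, 14, 24] [ 0.444 -0.017]
[160.3 225.6] [148, 213, 26, 26, 465] [0.439 0.497]
[311.5 226.2] [295, 213, 36, 27, 876] [0.422 0.036]
[255.2 234. ] [237, 216, 38, 37, 1030] [0.404 0.209]
[225.8 223.8] [223, 221, 7, 7, 32] [0.438 0.297]
[293.2 236.5] [293, 233, 2, 8, 10] [0.392 0.094]
[369.  242.8] [357, 233, 27, 23, 402] [ 0.366 -0.134]
[182.9 264.1] [148, 249, 69, 31, 428] [0.321 0.428]
[365.7 289.4] [362, 286, 9, 8, 56] [ 0.229 -0.113]
```

View pics/crops1.png

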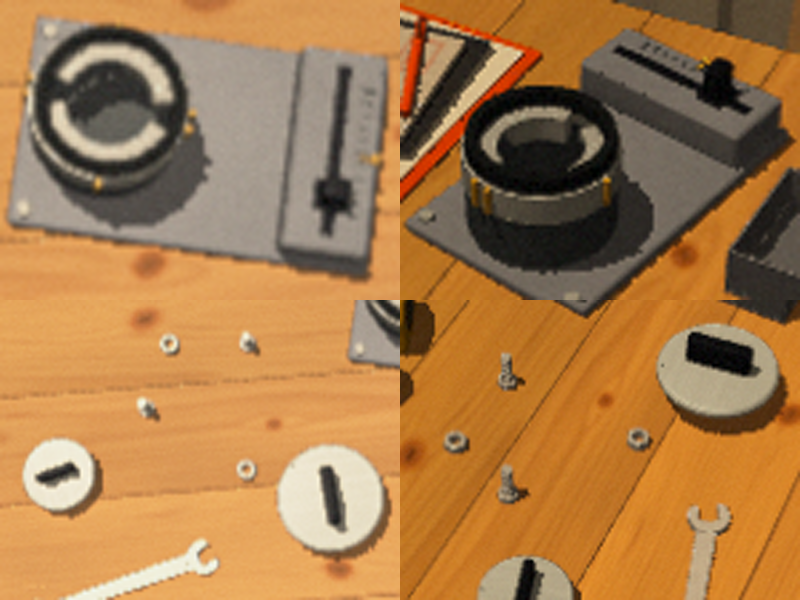

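The large cap (112 mm disc, top view (400,367)) is the one needed. The one at (251,354) is the smaller decoy. There are 2 nuts and 2 bolts. The single ribs are at the drum's near side (-x), and the double ribs are on its right side. Next I'll measure precisely.

```bash
cat > meas.py <<'E'
from h import *
from scipy.optimize import least_squares
def circ(p,r=None):
    f=lambda q: np.hypot(p[:,0]-q[0],p[:,1]-q[1])-(q[2] if r is None else r)
    s=least_squares(f,[*p.mean(0)[:2],r or .05],loss="soft_l1",f_scale=.002);return s.x
def contour_pts(c,mask,z):
    cs,_=cv2.findContours(mask.astype(np.uint8),cv2.RETR_EXTERNAL,cv2.CHAIN_APPROX_NONE)
    k=max(cs,key=cv2.contourArea)[:,0,:];return np.array([onplane(c,u,v,z)[:2] for u,v in k])
def rect(p):
    (cx,cy),(w,h),a=cv2.minAreaRect((p*1000).astype(np.float32)); return np.array([cx,cy])/1000,w,h,a
def sat(c):
    h=cv2.cvtColor(c["image"],cv2.COLOR_BGR2HSV);return h[...,0].astype(int),h[...,1].astype(int),h[...,2].astype(int)
def near(P,x,y,r): return np.hypot(P[...,0]-x,P[...,1]-y)<r
def blobs(c,z,zmin=-.01,zmax=.05,box=(.36,.80,.15,.60)):
    """grey hardware blobs on wood, small"""
    H,S,V=sat(c);P=cloud(c)
    g=((S<110)&(V>60)).astype(np.uint8)
    n,l,st,ce=cv2.connectedComponentsWithStats(g);o=[]
    for i in range(1,n):
        if not 8<st[i,4]<130: continue
        p=onplane(c,*ce[i],z)[:2]
        if box[0]<p[0]<box[1] and box[2]<p[1]<box[3] and max(st[i,2:4])<22: o.append((p.round(4),st[i].tolist()))
    return o
def capmeas(c,x,y):
    H,S,V=sat(c);P=cloud(c)
    nr=near(P,x,y,.075)
    disc=nr&(P[...,2]>.02)&(S<110)
    k=cv2.morphologyEx((nr&(P[...,2]>.018)).astype(np.uint8),cv2.MORPH_OPEN,np.ones((3,3)))
    p=contour_pts(c,k,.034)
    bar=nr&(V<60)&near(P,x,y,.04)&(P[...,2]>.035)
    b=contour_pts(c,bar,.060)
    return circ(p),rect(b)
E
cat > m1.py <<'E'
from meas import *
for n in("top","scene"):
    c=cap(n);P=cloud(c);H,S,V=sat(c);Z=P[...,2];print("==",n)
    print("cap",*capmeas(c,.40,.205))
    m=near(P,.633,.10,.075)&(V<50)&(Z>.09)
    p=contour_pts(c,m,.102);print("ring",circ(p),circ(p,.056),np.nanmedian(Z[m]))
    br=(H>15)&(H<30)&(S>150)&(V>90)&near(P,.61,.05,.2)&(Z>.03)
    N,l,st,ce=cv2.connectedComponentsWithStats(br.astype(np.uint8))
    for i in range(1,N):
        if st[i,4]>1: print("brass",ce[i].round(1),st[i,4],np.nanmedian(P[l==i],0).round(4), onplane(c,*ce[i],.05).round(4))
    pl=near(P,.60,.03,.22)&(S<60)&(Z>.006)&(Z<.02)
    print("plate z",np.nanmedian(Z[pl]))
    if pl.sum(): print(rect(P[pl][:,:2]))
    pn=near(P,.59,-.06,.12)&(S<70)&(Z>.037)&(Z<.058)&(P[...,1]<0.02)
    print("panel",np.nanmedian(Z[pn]),rect(P[pn][:,:2]))
    tb=near(P,.56,-.06,.08)&(Z>.062)&(V<70)
    print("tab",tb.sum(),np.nanmax(Z[tb]),P[tb].mean(0),rect(contour_pts(c,tb,.078)))
    bn=near(P,.427,.038,.09)&(Z>.035)&(Z<.05)
    print("bin",rect(P[bn][:,:2]))
    print("nuts",blobs(c,.006));print("bolts",blobs(c,.018))
E
python3 m1.py
```

```text
== top
cap [0.40051666 0.20898475 0.05422458] (array([0.40063492, 0.20647212]), 53.449092864990234, 7.166927337646484, 7.677434921264648)
ring [0.62077377 0.10700936 0.05223242] [0.62086204 0.10720314 0.056     ] 0.10157050528443368
brass [289.3 135.3] 3 [0.685  0.0986 0.0895] [0.6973 0.0945 0.05  ]
brass [353.5 169.5] 4 [ 0.583  -0.0938  0.0501] [ 0.5832 -0.0939  0.05  ]
plate z 0.01203486081097016
(array([0.59397058, 0.03673912]), 421.7029724121094, 293.5908203125, 0.9019359946250916)
panel 0.04597043422382363 (array([ 0.59098413, -0.06383417]), 66.71837615966797, 159.6331787109375, 79.85826873779297)
tab 48 0.08403376775192184 [ 0.55393136 -0.05617023  0.07541236] (array([ 0.55454224, -0.05508733]), 23.462543487548828, 18.344255447387695, 85.83602905273438)
bin (array([0.42345187, 0.04411378]), 110.23812866210938, 98.47295379638672, 88.8824691772461)
nuts [(array([0.7712, 0.2184]), [241, 117, 18, 4, 31]), (array([0.7281, 0.2511]), [237, 130, 4, 5, 10]), (array([0.5765, 0.378 ]), [196, 177, 7, 7, 36]), (array([0.5755, 0.2933]), [224, 176, 6, 7, 33]), (array([0.5079, 0.4042]), [188,
[... 1078 characters left out ...]
9.19927978515625, 79.37252807617188)
tab 56 0.08065443692979202 [ 0.55594274 -0.0536434   0.0728677 ] (array([ 0.55434229, -0.04929807]), 19.691757202148438, 37.960899353027344, 24.989009857177734)
bin (array([0.42457404, 0.04513326]), 116.18429565429688, 99.83944702148438, 89.94796752929688)
nuts [(array([0.5793, 0.2865]), [217, 230, 7, 14, 59]), (array([0.5761, 0.3779]), [197, 259, 8, 8, 45]), (array([0.4368, 0.2966]), [265, 258, 8, 8, 43]), (array([0.5112, 0.3974]), [217, 272, 7, 14, 68])]
bolts [(array([0.5732, 0.2956]), [217, 230, 7, 14, 59]), (array([0.5701, 0.3858]), [197, 259, 8, 8, 45]), (array([0.4326, 0.3056]), [265, 258, 8, 8, 43]), (array([0.506, 0.405]), [217, 272, 7, 14, 68])]
```

```bash
cat > m2.py <<'E'
from meas import *
for n in("top","scene"):
    c=cap(n);P=cloud(c);H,S,V=sat(c);Z=P[...,2];print("==",n)
    m=near(P,.621,.11,.07)&(Z>.0955)&(Z<.107)
    p=P[m][:,:2];(a,b),r=cv2.minEnclosingCircle((p*1000).astype(np.float32));print("ringcloud",m.sum(),a,b,r,np.median(Z[m]))
    p=contour_pts(c,m,.102);print(" contour",circ(p))
    # white flange (hsv bright, low sat)
    w=near(P,.621,.11,.055)&(S<70)&(V>120)&(Z>.078)&(Z<.095)
    q=P[w][:,:2];(a,b),r=cv2.minEnclosingCircle((q*1000).astype(np.float32));print("flange",w.sum(),a,b,r)
    # panel right-side depth z of tab & its extents at top plane
    tb=near(P,.555,-.055,.03)&(Z>.070)
    print("tab",tb.sum(),np.nanpercentile(P[tb],[2,50,98],axis=0).round(4).tolist())
    print("mark",)
    br=(H>12)&(H<32)&(S>110)&(V>80)&near(P,.584,-.093,.02)&(Z>.035)
    v,u=np.nonzero(br);print([(a,b,onplane(c,a,b,.05).round(4)[:2].tolist()) for a,b in zip(u,v)])
E
python3 m2.py
```

```text
== top
ringcloud 347 624.0855102539062 108.2633285522461 58.146278381347656 0.10112802773329932
 contour [0.62192365 0.10791138 0.05461351]
flange 292 619.8290405273438 112.20572662353516 53.13998794555664
tab 45 [[0.5469, -0.0674, 0.0706], [0.5543, -0.0571, 0.0772], [0.564, -0.0466, 0.082]]
mark
[(np.int64(351), np.int64(169), [0.585, -0.0865]), (np.int64(352), np.int64(169), [0.5849, -0.0895]), (np.int64(353), np.int64(169), [0.5848, -0.0925]), (np.int64(354), np.int64(169), [0.5847, -0.0955]), (np.int64(352), np.int64(170), [0.5818, -0.0892]), (np.int64(353), np.int64(170), [0.5817, -0.0922]), (np.int64(354), np.int64(170), [0.5816, -0.0953]), (np.int64(354), np.int64(171), [0.5785, -0.095])]
== scene
ringcloud 403 623.8642578125 108.11698150634766 58.01375198364258 0.10134893422673175
 contour [0.62268869 0.11048146 0.05627537]
flange 103 620.4270629882812 111.0634765625 53.885746002197266
tab 40 [[0.5477, -0.0686, 0.0707], [0.5555, -0.0537, 0.0771], [0.5652, -0.0444, 0.0808]]
mark
[(np.int64(282), np.int64(141), [0.5939, -0.0921]), (np.int64(285), np.int64(141), [0.5862, -0.0964]), (np.int64(286), np.int64(141), [0.5836, -0.0978]), (np.int64(284), np.int64(142), [0.5866, -0.0905]), (np.int64(285), np.int64(142), [0.5841, -0.092]), (np.int64(286), np.int64(142), [0.5815, -0.0934]), (np.int64(283), np.int64(143), [0.5871, -0.0847]), (np.int64(284), np.int64(143), [0.5845, -0.0861]), (np.int64(283), np.int64(144), [0.585, -0.0803])]
```

```bash
cat > act.py <<'E'
from meas import *
D=np.array([.622,.109]);BIN=np.array([.424,.0445])
def rot(yaw,p):
    c=[]
    for y in(yaw,yaw+np.pi,yaw-np.pi):
        q=inverse_kinematics(list(p),down(y))
        if q is not None: c.append((abs(q[5]),y))
    return down(min(c)[1])
def goto(x,y,z,yaw): manip.move_pose([x,y,z],rot(yaw,[x,y,z]))
def lin(x,y,z,rate=.15): manip.move_linear([x,y,z],rate=rate)
def up(z=.18):
    p=manip.state()["tool_pos"]; lin(p[0],p[1],z,.25)
def st(t=""):
    s=manip.state();print(t,"t%.1f"%s["clock"],s["tool_pos"].round(4),"w%.4f g%.1f"%(s["gripper_width"],s["grasp_force"]),"F",s["contact_force"].round(1));return s
def find(kind,guess,r=.05):
    z=.006 if kind=="nut" else .018
    o=[]
    for n in("top","scene"):
        b=[p for p,_ in blobs(cap(n),z) if np.hypot(*(p-guess))<r]
        if b: b.sort(key=lambda p:np.hypot(*(p-guess)));o.append(b[0])
    print(kind,[list(map(float,q)) for q in o]);return np.mean(o,0)
def pick(p,yaw,z,wide,f):
    goto(p[0],p[1],.15,yaw);manip.set_gripper(wide)
    lin(p[0],p[1],z+.03,.25);lin(p[0],p[1],z,.06)
    manip.set_gripper(0.0,f);st("gripped");lin(p[0],p[1],.17,.2);s=st("lifted");return s
E
python3 - <<'E'
from act import *
p=find("nut",np.array([.4367,.2968]))
s=pick(p,np.radians(-23),.003,.036,25)
if s["gripper_width"]>.012:
    goto(D[0],D[1],.17,np.radians(-10));s=st("over drum")
    if s["gripper_width"]>.012:
        lin(D[0],D[1],.102,.15);manip.set_gripper(.034);manip.dwell(.2);lin(D[0],D[1],.17,.25);st("done")
E
```

```text
nut [[0.4365, 0.2969], [0.4367, 0.2967]]
gripped t6.3 [0.4369 0.297  0.0034] w0.0177 g25.0 F [-0.3 -0.5  0.5]
lifted t7.3 [0.4357 0.2963 0.1687] w0.0180 g25.0 F [ 0.1  0.1 -0.2]
over drum t8.3 [0.621  0.1095 0.1689] w0.0177 g25.0 F [ 0.5  1.2 -0.9]
done t10.0 [0.623  0.1091 0.1717] w0.0342 g0.0 F [-0.2 -0.6 -0.3]
```

```bash
python3 - <<'E'
from act import *
p=find("nut",np.array([.5763,.3780]))
s=pick(p,np.radians(90),.003,.04,25)
if s["gripper_width"]>.012:
    goto(D[0],D[1],.17,np.radians(-10));s=st("over drum")
    if s["gripper_width"]>.012:
        lin(D[0],D[1],.102,.15);manip.set_gripper(.034);manip.dwell(.2);lin(D[0],D[1],.17,.25);st("done")
for i,g in enumerate([[.573,.294],[.506,.4037]]):
    p=find("bolt",np.array(g))
    s=pick(p,np.radians(90),.0115,.05,25)
    if s["gripper_width"]<.006: print("lost");break
    y=BIN[1]+(-.02,.02)[i]
    goto(BIN[0],y,.17,0);s=st("over bin")
    if s["gripper_width"]<.006: print("lost");break
    lin(BIN[0],y,.022,.15);manip.set_gripper(.03);manip.dwell(.2);lin(BIN[0],y,.17,.25);st("done")
goto(.45,-.25,.25,0)
for n in("top","scene"): 
    c=cap(n);cv2.imwrite(f"pics/{n}1.png",c["image"])
    print(blobs(c,.006),capmeas(c,.40,.2095))
a=cv2.imread("pics/top1.png")[130:250,120:360];b=cv2.imread("pics/scene1.png")[120:300,160:360]
cv2.imwrite("pics/c2.png",np.hstack([cv2.resize(a,(440,220)),cv2.resize(b,(244,220))]) if 0 else np.vstack([cv2.resize(a,(600,300)),cv2.resize(b,(600,300))]))
E
```

```text
nut [[0.5765, 0.378], [0.5765, 0.3775]]
gripped t13.3 [0.5768 0.3779 0.0034] w0.0177 g25.0 F [0.2 1.3 0.6]
lifted t14.3 [0.5756 0.3772 0.1683] w0.0176 g25.0 F [-0.9  0.1 -0. ]
over drum t15.5 [0.6216 0.1094 0.1691] w0.0175 g25.0 F [-0.2  0.7  0.3]
done t17.2 [0.623  0.1091 0.1717] w0.0339 g0.0 F [1.  0.6 0. ]
bolt [[0.5728, 0.2924], [0.5734, 0.2955]]
gripped t20.9 [0.5733 0.294  0.0117] w0.0134 g24.9 F [1.  0.3 0.8]
lifted t21.8 [0.5721 0.2935 0.1685] w0.0141 g24.8 F [-0.1 -0.  -0.4]
over bin t23.0 [0.4243 0.0247 0.1697] w0.0141 g24.8 F [ 0.3 -0.9 -0.6]
done t25.5 [0.4231 0.0245 0.1689] w0.0298 g0.0 F [-0.3  0.2 -0.9]
bolt [[0.506, 0.4023], [0.506, 0.405]]
gripped t29.4 [0.5061 0.4037 0.0116] w0.0140 g24.8 F [-0.6 -0.2 -0.2]
lifted t30.4 [0.5051 0.403  0.1685] w0.0140 g24.8 F [ 0.9 -0.9  0.1]
over bin t31.7 [0.4243 0.0649 0.1699] w0.0136 g24.8 F [ 0.8 -0.4  0.5]
done t34.2 [0.4232 0.0644 0.1689] w0.0301 g0.0 F [0.3 0.7 0.4]
[(array([0.7709, 0.2158]), [241, 117, 18, 5, 28]), (array([0.7274, 0.2509]), [237, 130, 4, 5, 9])] (array([0.40051666, 0.20898475, 0.05422458]), (array([0.4006236 , 0.20649677]), 53.4769287109375, 7.584737300872803, 8.290677070617676))
[] (array([0.40046241, 0.21201799, 0.05553307]), (array([0.3991423 , 0.21600705]), 63.26325988769531, 34.81407165527344, 7.5534234046936035))
```

View pics/c2.png

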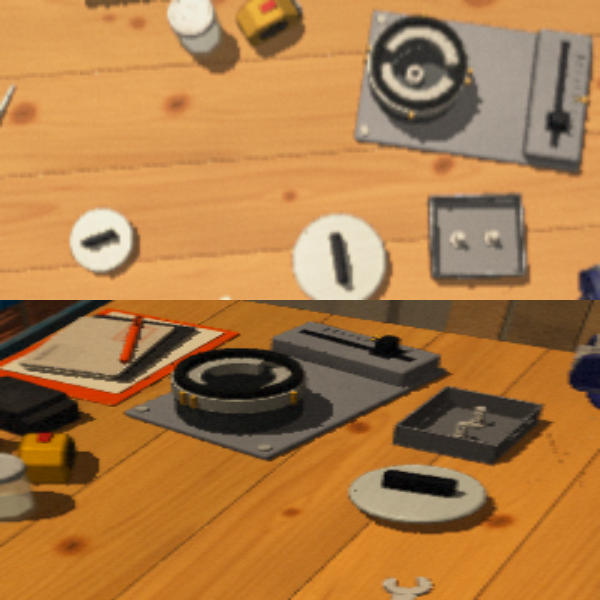

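Both bolts are in the bin at (458,240) and (492,240). A nut is visible in the drum at (415,72), and no hardware is left on the bench. I'll refine the machine yaw, check that both nuts are in, then pick up the cap.

```bash
python3 - <<'E'
from act import *
for n in("top","scene"):
    c=cap(n);P=cloud(c);H,S,V=sat(c);Z=P[...,2]
    m=near(P,.605,.03,.19)&(Z>.006)&(S<90)
    k=cv2.morphologyEx(m.astype(np.uint8),cv2.MORPH_OPEN,np.ones((5,5)))
    N,l,s,ce=cv2.connectedComponentsWithStats(k);i=1+np.argmax(s[1:,4]);
    q=P[(l==i)];ql=q[q[:,2]<.018][:,:2]
    print(n,"plate",rect(ql))
    # near (-x) plate edge: per y-bin min x ; fit line
    yb=np.linspace(.0,.17,35);e=[]
    for a,b in zip(yb[:-1],yb[1:]):
        w=ql[(ql[:,1]>=a)&(ql[:,1]<b)]
        if len(w)>3:e.append([(a+b)/2,w[:,0].min()])
    e=np.array(e);f=np.polyfit(e[:,0],e[:,1],1);print(" edge slope deg",np.degrees(np.arctan(f[0])),np.std(e[:,1]-np.polyval(f,e[:,0])))
    # slot line (black) on panel
    sl=near(P,.60,-.063,.09)&(V<75)&(Z>.035)&(Z<.06)&(P[...,0]>.575)
    w=P[sl][:,:2];vx=cv2.fitLine((w*1000).astype(np.float32),cv2.DIST_HUBER,0,.01,.01).ravel();print(" slot",len(w),np.degrees(np.arctan(vx[1]/vx[0])),vx[2:])
    nb=near(P,D[0],D[1],.032)&(V>110)&(S<70)&(Z<.07)&(Z>.01)
    if nb.sum():print(" nuts in drum",nb.sum(),np.percentile(P[nb],[5,50,95],axis=0).round(3).tolist())
p=[.4005,.2100];s=pick(p,np.radians(97.8),.038,.05,50)
E
```

```text
top plate (array([0.60977191, 0.03370619]), 278.8341369628906, 169.37310791015625, 79.44935607910156)
 edge slope deg 10.686157134826423 0.0013048507829602541
 slot 60 -10.811643 [616.7962  -69.72289]
 nuts in drum 76 [[0.607, 0.089, 0.02], [0.621, 0.11, 0.027], [0.638, 0.131, 0.044]]
scene plate (array([0.60975629, 0.03797768]), 280.18670654296875, 170.20938110351562, 79.80001068115234)
 edge slope deg 9.578487945728344 0.003409823463391356
 slot 133 13.368033 [620.181    -56.169773]
gripped t39.6 [0.4003 0.2099 0.0378] w0.0134 g49.8 F [ 0.  -0.1 -1.5]
lifted t40.4 [0.3997 0.2096 0.1688] w0.0136 g49.8 F [-1.1 -0.5 -2.5]
```

```bash
python3 - <<'E'
from act import *
y=np.radians(-10.4+85+90-180)
goto(D[0],D[1],.19,y);s=st("over");print(s["joint_pos"][5])
for n in("top","scene"):
    c=cap(n);P=cloud(c);m=near(P,D[0],D[1],.075)&(np.abs(P[...,2]-.186)<.012)&(sat(c)[2]>100)
    if m.sum()>50: print(n,m.sum(),circ(contour_pts(c,m,.186)))
    cv2.imwrite(f"pics/{n}2.png",c["image"])
a=cv2.imread("pics/top2.png")[100:220,220:380];b=cv2.imread("pics/scene2.png")[60:240,150:390]
cv2.imwrite("pics/c3.png",np.hstack([cv2.resize(a,(400,300)),cv2.resize(b,(400,300))]))
for z in(.15,.135,.125,.120,.116,.113):
    lin(D[0],D[1],z,.05);s=st("z%.3f"%z)
    if s["contact_force"][2]>12: break
E
```

```text
over t41.9 [0.6212 0.1092 0.1889] w0.0134 g49.8 F [ 0.5  1.  -1.5]
0.4021307823499518
top 189 [0.6220863  0.10460248 0.05353813]
scene 379 [0.62421164 0.12632887 0.04149442]
z0.150 t42.9 [0.6223 0.109  0.1503] w0.0136 g49.8 F [-0.1  0.1 -1. ]
z0.135 t43.4 [0.6215 0.1089 0.1343] w0.0138 g49.8 F [ 0.6  0.5 -0.7]
z0.125 t43.7 [0.6215 0.1089 0.1243] w0.0139 g49.8 F [-0.9  0.7 -1. ]
z0.120 t44.0 [0.6217 0.109  0.1195] w0.0137 g49.8 F [-0.1 -0.4 -1. ]
z0.116 t44.2 [0.6229 0.1091 0.1171] w0.0133 g49.8 F [-0.9 -0.4  3.7]
z0.113 t44.5 [0.6238 0.1092 0.1139] w0.0134 g49.8 F [ 4.4 -0.   1. ]
```

View pics/c3.png

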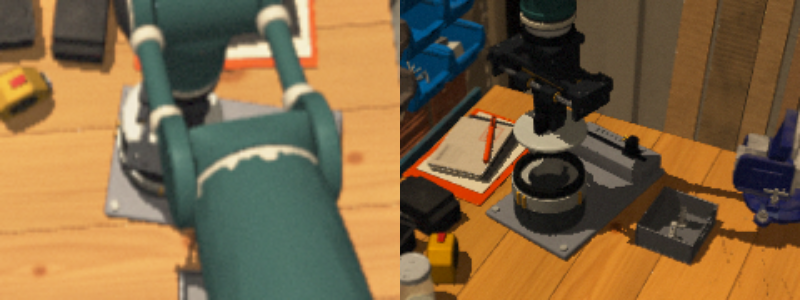

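The view shows the cap held level over the drum (cap (555,130), drum (548,190) in the right half). It is now entering the mouth, pulled about 2 mm toward +x, so I'll shift the centre and press.

```bash
python3 - <<'E'
from act import *
x,y=.6235,.109
for z in(.111,.108,.105,.102):
    lin(x,y,z,.03);s=st("z%.3f"%z)
    if s["contact_force"][2]>28: break
E
```

```text
z0.111 t44.7 [0.624  0.1089 0.1109] w0.0137 g49.9 F [3.1 0.7 1. ]
z0.108 t45.0 [0.6239 0.1089 0.1082] w0.0137 g49.9 F [1.8 1.2 2.2]
z0.105 t45.2 [0.6239 0.109  0.1057] w0.0137 g49.9 F [ 1.6 -0.4  6.2]
z0.102 t45.5 [0.624  0.109  0.1033] w0.0137 g49.9 F [-0.7 -0.3  9.1]
```

```bash
python3 - <<'E'
from act import *
x,y=.6238,.109
lin(x,y,.0998,.03);s=st("pressed")
y0=-10.4+85+90-180
for a in (10,20,30,40,50,60,70,80,85,87.5):
    manip.move_linear([x,y,.0998],rate=.05,rot=down(np.radians(y0-a)))
    s=st("a%.1f"%a);print("   Mz %.2f"%s["moment"][2], "j6 %.2f"%s["joint_pos"][5], "yaw %.1f"%np.degrees(np.arctan2(*R.from_rotvec(s["tcp_rot"]).as_matrix()[[1,0],1])))
    if abs(s["moment"][2])>2.0: break
E
```

```text
pressed t45.7 [0.6239 0.109  0.1013] w0.0134 g49.9 F [-1.7 -0.8 11. ]
a10.0 t46.1 [0.6246 0.1092 0.1017] w0.0132 g49.9 F [-1.  -1.2 11.2]
   Mz -0.05 j6 0.58 yaw -25.4
a20.0 t46.4 [0.6247 0.1091 0.1018] w0.0133 g49.9 F [-0.6 -0.2 10.4]
   Mz 0.03 j6 0.75 yaw -35.4
a30.0 t46.7 [0.6247 0.1091 0.1018] w0.0136 g49.9 F [ 0.7  0.2 10.3]
   Mz -0.03 j6 0.93 yaw -45.4
a40.0 t47.0 [0.6248 0.1091 0.1018] w0.0135 g49.9 F [ 0.7 -0.1 10.3]
   Mz 0.04 j6 1.10 yaw -55.4
a50.0 t47.4 [0.6248 0.1091 0.1018] w0.0139 g49.9 F [ 0.2  0.5 10.6]
   Mz -0.10 j6 1.28 yaw -65.4
a60.0 t47.7 [0.6247 0.109  0.1018] w0.0138 g49.9 F [ 0.4 -0.8 10.3]
   Mz 0.00 j6 1.45 yaw -75.4
a70.0 t48.0 [0.6247 0.109  0.1018] w0.0132 g49.9 F [-0.4 -0.2 10.4]
   Mz -0.07 j6 1.62 yaw -85.4
a80.0 t48.3 [0.6246 0.1089 0.1017] w0.0139 g49.9 F [-0.1 -0.1 10.3]
   Mz 0.00 j6 1.80 yaw -95.4
a85.0 t48.6 [0.6242 0.1081 0.1017] w0.0139 g50.0 F [ 0.2 -3.9 12.6]
   Mz 0.21 j6 1.89 yaw -100.3
a87.5 t48.8 [0.6239 0.1075 0.1017] w0.0135 g50.3 F [-0.5 -5.1 12.6]
   Mz 0.56 j6 1.93 yaw -102.8
```

```bash
python3 - <<'E'
from act import *
x,y=.6240,.1085
manip.move_linear([x,y,.0998],rate=.05,rot=down(np.radians(-10.4-90+0.3)));st("back")
lin(x,y,.104,.02);st();lin(x,y,.108,.02);st();lin(x,y,.111,.02);s=st("pull test");
E
```

```text
back t49.1 [0.624  0.1075 0.1015] w0.0137 g49.9 F [-0.5 -3.5 11.2]
 t49.4 [0.624  0.1076 0.1051] w0.0137 g49.9 F [ 0.4 -2.7  8.9]
 t49.8 [0.6237 0.1076 0.1077] w0.0134 g49.9 F [ 2.8 -4.5  1.8]
pull test t50.1 [0.6236 0.1076 0.1077] w0.0133 g49.9 F [  9.1  -4.  -11.4]
```

The cap is locked: it resists an 11 N pull at the right height. I'll release it, retreat and measure the slide.

```bash
python3 - <<'E'
from act import *
lin(.624,.1078,.108,.02);manip.set_gripper(.04);st();up(.22)
goto(.42,-.25,.25,0);manip.set_gripper(0.0);st()
exec(open("m2.py").read().replace("from meas import *",""))
for n in("top","scene"):
    c=cap(n);P=cloud(c);H,S,V=sat(c)
    b=near(P,D[0],D[1],.045)&(V<60)&(P[...,2]>.11);print(n,"bar",rect(contour_pts(c,b,.134)),np.nanmedian(P[b][:,2]))
    cv2.imwrite(f"pics/{n}3.png",c["image"])
a=cv2.imread("pics/top3.png")[130:205,260:360];b=cv2.imread("pics/scene3.png")[120:195,200:300]
cv2.imwrite("pics/c4.png",np.hstack([cv2.resize(a,(400,300),interpolation=2),cv2.resize(b,(400,300),interpolation=2)]))
E
```

```text
t51.0 [0.6238 0.108  0.1079] w0.0398 g0.0 F [-0.7 -0.4  0.2]
 t54.4 [ 0.42 -0.25  0.25] w0.0004 g0.0 F [0.2 0.1 0.4]
== top
ringcloud 896 620.1489868164062 109.85066986083984 56.767215728759766 0.10368112777924221
 contour [0.62024094 0.10916044 0.05429499]
flange 9 598.32373046875 139.25518798828125 23.105098724365234
tab 45 [[0.5465, -0.067, 0.0714], [0.5549, -0.0564, 0.0762], [0.5637, -0.0468, 0.0819]]
mark
[(np.int64(351), np.int64(169), [0.585, -0.0865]), (np.int64(352), np.int64(169), [0.5849, -0.0895]), (np.int64(353), np.int64(169), [0.5848, -0.0925]), (np.int64(354), np.int64(169), [0.5847, -0.0955]), (np.int64(352), np.int64(170), [0.5818, -0.0892]), (np.int64(353), np.int64(170), [0.5817, -0.0922]), (np.int64(354), np.int64(170), [0.5816, -0.0953]), (np.int64(354), np.int64(171), [0.5785, -0.095])]
== scene
ringcloud 708 621.1136474609375 110.1236343383789 56.82886505126953 0.10413038908208994
 contour [0.62073915 0.11371229 0.05393004]
flange 0 0.0 0.0 0.0
tab 42 [[0.5481, -0.0687, 0.0706], [0.5552, -0.0541, 0.0768], [0.5642, -0.0441, 0.0813]]
mark
[(np.int64(282), np.int64(141), [0.5939, -0.0921]), (np.int64(285), np.int64(141), [0.5862, -0.0964]), (np.int64(286), np.int64(141), [0.5836, -0.0978]), (np.int64(284), np.int64(142), [0.5866, -0.0905]), (np.int64(285), np.int64(142), [0.5841, -0.092]), (np.int64(286), np.int64(142), [0.5815, -0.0934]), (np.int64(283), np.int64(143), [0.5871, -0.0847]), (np.int64(284), np.int64(143), [0.5845, -0.0861]), (np.int64(283), np.int64(144), [0.585, -0.0803])]
top bar (array([0.61583264, 0.10701499]), 8.896713256835938, 57.30617141723633, 76.54850769042969) 0.1338656750642797
scene bar (array([0.61464709, 0.12283145]), 34.893733978271484, 74.63118743896484, 79.97661590576172) 0.12688286978780972
```

View pics/c4.png

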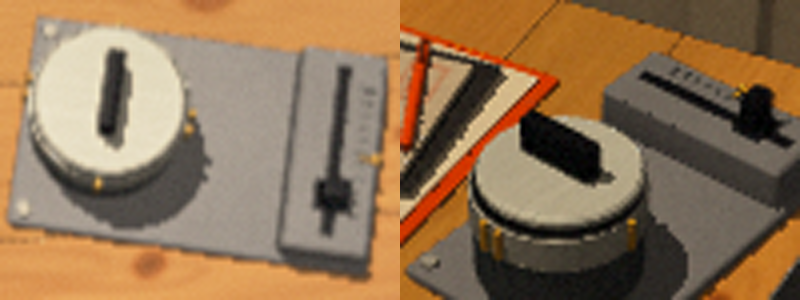

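The cap is locked with its bar along the closed marks (top crop (112,92), 13° from image vertical). The tab is at (332,192) and the mark at (373,160). Next I'll grip the tab along its travel and move it most of the way.

```bash
cat > sl.py <<'E'
from act import *
U=np.array([np.cos(np.radians(-10.4)),np.sin(np.radians(-10.4))]);W=np.array([-U[1],U[0]])
def tcp(): return manip.state()["tool_pos"]
E
python3 - <<'E'
from sl import *
yaw=np.radians(-10.4);T=np.array([.5555,-.0567])
goto(*T,.15,yaw);manip.set_gripper(.045);st()
lin(*T,.08,.15);s=st();lin(*T,.055,.05);s=st("down")
manip.set_gripper(0.0,20);s=st("gripped")
p=s["tool_pos"][:2];print("tab u,w robot",p@U,p@W,"cam",T@U)
q=p+U*.027
manip.move_linear([*q,.055],rate=.02);s=st("moved");print((s["tool_pos"][:2]-p)@U)
E
```

```text
t56.4 [ 0.5555 -0.0567  0.15  ] w0.0448 g0.0 F [-0.  -0.1 -1.3]
 t57.0 [ 0.5558 -0.0567  0.0802] w0.0449 g0.0 F [-0.2 -0.1  0.5]
down t57.6 [ 0.5553 -0.0567  0.0547] w0.0448 g0.0 F [0.  0.4 0.5]
gripped t58.2 [ 0.5568 -0.0569  0.0554] w0.0158 g20.0 F [ 5.3 -0.2 -3.3]
tab u,w robot 0.5579240450335822 0.0445082766253499 cam 0.5566093875725426
moved t59.7 [ 0.5812 -0.0613  0.0553] w0.0157 g20.0 F [-5.5  0.9  7.6]
0.0247941103216005
```

```bash
cat > chk.py <<'E'
from sl import *
def check(name):
    ims=[]
    for n in("top","scene"):
        c=cap(n);P=cloud(c);H,S,V=sat(c);Z=P[...,2]
        tb=near(P,.585,-.062,.03)&(Z>.070);q=P[tb];lo,hi=np.percentile(q[:,:2]@U,[2,98]);l2,h2=np.percentile(q[:,:2]@W,[2,98])
        # dark top face contour at z=.078
        m=tb&(Z>.074);cp=contour_pts(c,m,.078);
        br=(H>12)&(H<32)&(S>130)&(V>100)&near(P,.584,-.093,.014)&(Z>.035)
        v,u=np.nonzero(br);wt=S[v,u]-100.;mu=(u*wt).sum()/wt.sum();mv=(v*wt).sum()/wt.sum();mk=onplane(c,mu,mv,.05)[:2]
        print(n,"tab u %.4f (%.4f..%.4f) w %.4f | contour mid %.4f"%((lo+hi)/2,lo,hi,(l2+h2)/2,((cp@U).min()+(cp@U).max())/2),"mark",mk.round(4),"u %.4f w %.4f"%(mk@U,mk@W), "diff %.4f"%(mk@U-(lo+hi)/2))
        im=cv2.resize(c["image"],None,fx=8,fy=8,interpolation=cv2.INTER_CUBIC)
        u0,v0=proj(c,[.585,-.07,.06]);u0,v0=int(u0*8),int(v0*8);ims.append(im[v0-150:v0+150,u0-200:u0+200])
    cv2.imwrite(name,np.hstack(ims))
E
python3 - <<'E'
from chk import *
manip.set_gripper(.04);s=st("open");up(.2);goto(.42,-.25,.25,0);check("pics/s1.png")
E
```

```text
open t60.3 [ 0.5832 -0.0618  0.0548] w0.0395 g0.0 F [ 0.3  0.2 -1. ]
top tab u 0.5802 (0.5727..0.5878) w 0.0442 | contour mid 0.5799 mark [ 0.5832 -0.094 ] u 0.5905 w 0.0129 diff 0.0103
scene tab u 0.5806 (0.5721..0.5890) w 0.0448 | contour mid 0.5791 mark [ 0.579  -0.0948] u 0.5866 w 0.0113 diff 0.0060
```

View pics/s1.png

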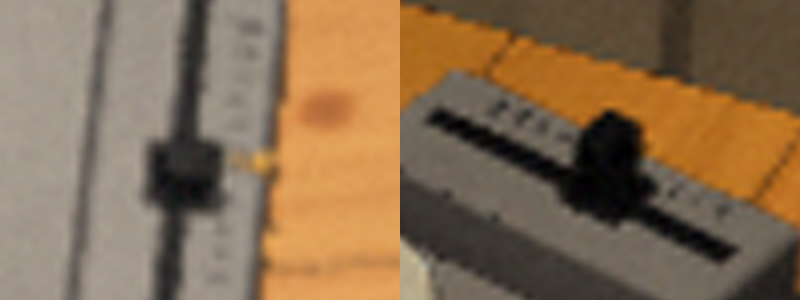

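Top crop: the tab is at (185,175) and the mark at (250,160), so the tab is about 10 mm short. In the scene view the tab now hides the mark. I'll finish in small closed-loop steps and stop just short.

```bash
python3 - <<'E'
from chk import *
yaw=np.radians(-10.4);T=U*.5827+W*.0445
goto(*T,.15,yaw);manip.set_gripper(.045)
lin(*T,.08,.15);lin(*T,.055,.05);manip.set_gripper(0.0,20);s=st("gripped")
u0=s["tool_pos"][:2]@U;print("u0",u0);goal=.5922;cmd=u0+.006
for k in range(12):
    q=U*cmd+W*.0445;manip.move_linear([*q,.055],rate=.015);u=tcp()[:2]@U;print("cmd %.4f u %.4f"%(cmd,u))
    if u>goal-.0006: break
    cmd+=min(.003,max(.0006,.8*(goal-u)))
q=tcp()[:2];manip.set_gripper(.04);st("open");up(.2);goto(.42,-.25,.25,0);check("pics/s2.png")
E
```

```text
gripped t65.2 [ 0.5812 -0.0614  0.0552] w0.0156 g20.0 F [ 0.2 -0.2  1.8]
u0 0.5827664067326525
cmd 0.5888 u 0.5878
cmd 0.5918 u 0.5907
cmd 0.5930 u 0.5918
open t66.9 [ 0.5913 -0.0633  0.0549] w0.0399 g0.0 F [ 0.2  0.5 -0.6]
top tab u 0.5889 (0.5810..0.5967) w 0.0448 | contour mid 0.5881 mark [ 0.5831 -0.0939] u 0.5905 w 0.0129 diff 0.0016
scene tab u 0.5906 (0.5819..0.5994) w 0.0462 | contour mid 0.5888 mark [ 0.5832 -0.0933] u 0.5904 w 0.0136 diff -0.0002
```

View pics/s2.png

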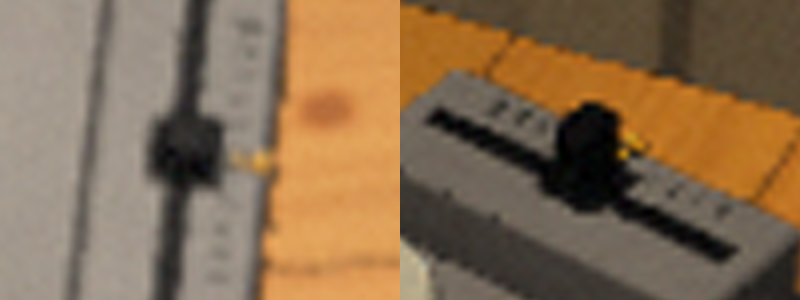

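The tab is now nearly level with the mark, about 1.1 mm short when both views and the tool readings are combined. One last small nudge of about 0.8 mm should do it.

```bash
python3 - <<'E'
from chk import *
yaw=np.radians(-10.4);T=U*.5918+W*.0445
goto(*T,.15,yaw);manip.set_gripper(.045)
lin(*T,.08,.15);lin(*T,.055,.05);manip.set_gripper(0.0,20);s=st("gripped")
u=s["tool_pos"][:2]@U;print("u0",u);goal=.5926;cmd=u+.0006
for k in range(12):
    q=U*cmd+W*.0445;manip.move_linear([*q,.055],rate=.01);u=tcp()[:2]@U;print("cmd %.4f u %.4f"%(cmd,u))
    if u>goal-.0002: break
    cmd+=.0004
manip.set_gripper(.04);up(.2);goto(.42,-.25,.25,0);check("pics/s3.png")
for n in("top","scene"): cv2.imwrite(f"pics/{n}9.png",cap(n)["image"])
cv2.imwrite("pics/fin.png",np.hstack([cv2.resize(cv2.imread(f"pics/{n}9.png")[90:300,100:380],(400,300)) for n in("top","scene")]))
E
```

```text
gripped t71.9 [ 0.5902 -0.0631  0.0552] w0.0158 g20.0 F [-0.2  0.5  1.2]
u0 0.5918874967457046
cmd 0.5925 u 0.5919
cmd 0.5929 u 0.5921
cmd 0.5933 u 0.5925
top tab u 0.5898 (0.5824..0.5971) w 0.0444 | contour mid 0.5892 mark [ 0.5832 -0.0939] u 0.5906 w 0.0129 diff 0.0008
scene tab u 0.5907 (0.5831..0.5983) w 0.0440 | contour mid 0.5885 mark [ 0.5831 -0.0933] u 0.5904 w 0.0135 diff -0.0003
```

View pics/fin.png

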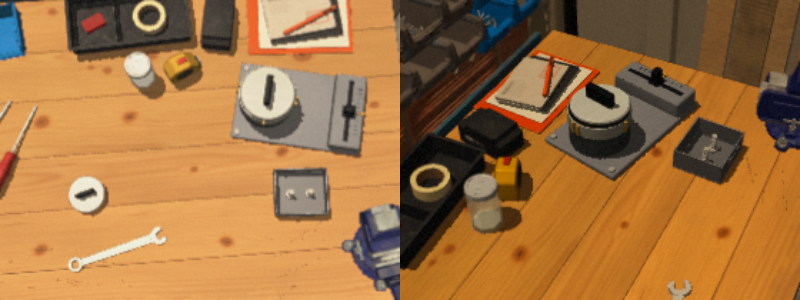

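The bench is clear. The bolts are in the bin at (300,195), the cap is locked on the drum at (267,93), and the slide is level with the mark to within about 1 mm. Handing in.

```bash
python3 -c "
from cell import order
print(order.close_job())"
```

```text
the job is handed in; nothing more can be done
None
```

The job is handed in: both nuts went into the drum, both bolts are in the grey bin, the large cap is locked on at the closed mark, and the speed slide is level with the brass mark to within about 1 mm by my camera measurements.

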